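# Switch on the guarded power box

## Task

Switch on the bench power box: with the fingertips or the outside of the fingers push its hinged guard up and back until it stays open, push the toggle beneath it away from the front, over to its other side (on), then tip the guard forward again so that it drops shut over the toggle. Push gently and grip nothing: the box must not be lifted, tipped or shoved along the table, and the things round it stay where they are.

Things in the scene. Friction and masses are not known exactly. Their poses are not given: they have to be found in the camera images.
- power_box: Loose grey box, 130 (x) x 180 (y) x 64 mm high, 1.8 kg or a little more; origin under its centre, z up. Its own -x side (front, with vent slots) roughly faces the robot. On its top, at y +35 mm, is a dark hinged guard (a cap 60 mm long, 52 wide, open below and behind) over a toggle; at y -48 a flat round outlet (48 mm) and a small white lamp. Offsets below are along the box's own axes.
- hinge (a point): Middle of the guard's hinge pin, which lies along the box's own y; fixed to the box at x +28, y +35 mm, 72 mm above the table (8 mm above the box's top). Axes as the box's.
- guard_tab (a point): Middle of the top edge of the finger tab that stands up from the guard's front edge (40 mm wide along y, 40 mm tall, 3 mm thick); moves with the guard. Shut: 64 mm in front of (-x) and 76 mm above the hinge, 148 mm above the table; it goes round the hinge at a radius of 99 mm and when fully open is 68 mm behind (+x) and 73 mm above the hinge.
- guard_cap (a joint): Angle of the guard: 0 shut, grows as its front goes up and back, 1.45 at its stop, fully open. About 60 g, free, no spring: falls shut when let go below about 0.9 rad, falls open onto its stop beyond about 1.0. Push the tab's front to +x, rising along its arc (a low level push can jam by friction), to raise it; likewise push the tab to -x and up from behind to shut it.
- toggle_tip (a point): Top of the toggle, a flat metal bat 22 mm wide (y), 7 mm thick, hidden under the shut guard. Its pivot lies at the box's top, 33 mm in front of (-x) and 8 mm below the hinge; the tip is 32 mm from the pivot: 30 mm above the box's top and 11 mm in front of the pivot when off, 11 mm behind it when on.
- bat (a joint): Angle of the toggle: 0 off (leaning 0.35 rad to the box's front, -x), 0.70 on (leaning 0.35 rad to +x, to the hinge). Top-heavy: it falls to whichever side of 0.35 it is on; less than 1 N at the tip moves it.
- jigger_0: Loose bystander: double-ended steel measuring cup, 44 mm across, 108 mm tall, upright on the table, left (+y) of the box; origin under its centre. Leave it alone.
- colour_1: Loose bystander: small bottle with white pointed cap, 25 mm across, 68 mm tall, upright, right (-y) of the box; origin under its centre. Leave it alone.
- stick_b: Loose bystander: bare wooden shaping stick of triangular section, 28 x 105 (y) x 25 mm, lying right (-y) of the box; origin under its centre. Leave it alone.

How it is judged (in metres and radians):
On the way, in this order (a step that is already met when the one before it is completed fails the run):
1. the guard is lifted back (more than 1.0 rad) with the toggle still off (value of joint guard_cap above 1 rad and value of joint bat below 0.2 rad), for 0.2 s.
2. the toggle is flipped over (more than 0.55 rad) while the guard is up (value of joint bat above 0.55 rad and value of joint guard_cap above 1 rad), for 0.2 s.
At the end, for the whole second after the job is handed in: The toggle is on (more than 0.55 of 0.70 rad), the guard is shut over it (less than 0.08 rad), the box stands flat, at rest, within 30 mm of where it was, and the three bystanders are within 40 mm of where they were (value of joint guard_cap below 0.08 rad and value of joint bat above 0.55 rad and distance of power_box from where it was at the start of the episode below 0.03 m and angle between power_box's own z axis and vertical below 0.05 rad and linear speed of power_box below 0.02 m/s and distance of each of jigger_0, colour_1, stick_b from where it was at the start of the episode below 0.04 m); the robot touches nothing.
It fails at once if the power box is lifted, tipped or shoved (raised 12 mm, tilted 0.15 rad or moved 30 mm) (height (world z) of power_box above 0.012 m or angle between power_box's own z axis and vertical above 0.15 rad or distance of power_box from where it was at the start of the episode above 0.03 m).
It fails at once if the guard or the toggle is gripped or pushed with more than 20 N (contact force between the fingers and guard_cap above 20 N or contact force between the fingers and bat above 20 N).
It fails at once if a bystander is lifted 20 mm, knocked over or moved 40 mm (distance of any of jigger_0, colour_1, stick_b from where it was at the start of the episode above 0.04 m or height (world z) of any of jigger_0, colour_1, stick_b above 0.02 m or angle between any of jigger_0, colour_1, stick_b's own z axis and vertical above 0.5 rad).
It also fails if it takes over 58 s, if anything falls off the work surface, if the arm or the gripper's body presses on something with over 40 N, if the wrist force passes 120 N, or if a joint passes its speed limit or range.

## Robot

A 7-joint arm with a two-finger parallel gripper is mounted at the origin on a cart in front of the work surface, level with it; the furniture and walls round the work are solid. World frame = base frame: x ahead of the robot, y to its left, z up, the work surface at z = 0. Lengths are in mm, angles in rad, forces in N, time in s.
With the tool pointing down it reaches from about 400 to 875 mm from the base axis. Payload 4.4 kg.
Tool frame: the origin (TCP) lies midway between the tips of the shut fingers; the grasp point (between the pads) lies 19 mm behind it; z points along the fingers, y is the line along which they close (so a half turn about z gives the same grasp; the last joint's range is limited). The gripper opens to 85 mm and grips with 20 to 120 N. Pads are 22 mm wide; open, the fingers measure 114 mm over their backs; the gripper's body (76 mm by 85 mm) begins 54 mm behind the grasp point. The pads swing forward as they close: fully open they stand 13 mm farther back than shut.
Start: joints at [1.284, 0.628, 0.038, 1.517, -0.027, 0.996, -0.02], TCP at [142.384, -634.228, 231.313] pointing down, gripper open.
Joint ranges: [-3.06, 3.06], [-0.37, 2.12], [-1.25, 1.32], [0.18, 2.47], [-1.1, 4.24], [0.23, 1.98], [-2.94, 2.94]. Speed limits (rad/s): [2.57, 2.57, 3.14, 3.14, 3.14, 3.14, 3.14].

## Interface

Orientations are given as [roll, pitch, yaw] about the fixed x, y, z axes, in that order (R = Rz(yaw) Ry(pitch) Rx(roll)).
In Python, from cell import read_state, get_image, finish_job gives the robot as it stands.
- The arm moves only by the tool send_rows, never from a script. Its argument "series" is a list of rows, each an object of numbers: "ax", "ay", "az": the turn, a rotation vector about the tool's x, y, z in rad; "dx", "dy", "dz": the shift along the tool's x, y, z in cm; "hand": the closure, from 0 (fully open) to 1 (shut). In form: [{"ax": .., "ay": .., "az": .., "dx": .., "dy": .., "dz": .., "hand": ..}, ...]. A call has 1 to 10 rows; each row is the pose to reach, as a shift and turn from the pose commanded when the call began, along the tool's axes at that moment; what a row does not reach only later rows make up. A row lasts 1/10 s, in which the tool goes at most 50 mm and 8.59 degrees, less where a joint would pass 70% of its speed; a pose out of reach is approached as far as the arm can. A call with a gripper value outside its range is refused whole. The fingers move at their own pace and stop on an object; the grip force is fixed at half the most. Time passes only in rows, so rows that repeat a pose let the fingers close. It gives the time, the measured TCP pose, the force, the opening and the grip force at its end, in the units of the state.
- read_state(): the state, without advancing time (a new reading comes with each control period).
- get_image(name): name is "scene" or "top" or "wrist"; returns a dict with "pixels" (384x512x3 uint8, red, green, blue), "mtx" (3x3 intrinsics, pixels), "k1" (the pictures are not rectified: a ray, as slopes to the right and down, at radius r is drawn at 1 + k1 r^2 times it, then the intrinsics apply), "R" (3x3) and "t" (3): a world point X has camera coordinates R X + t. Camera axes: x right, y down, z forward; pixel columns grow to the right and rows downward; lengths in mm; the calibration is good to about 2 mm. A picture is of the moment at which its call begins. There is no depth.
- finish_job(): hands the job in; it is judged then, once.
The state is a dict: "clock": time; "qpos": joint angles; "qd": joint speeds; "tau": joint torques, N m; "eef_pos": TCP position; "tool_rot": TCP orientation; "force": force on the tool from outside, world axes, zero at the start; "torque": the same for the moment, N m; "width": finger opening in mm; "gripper_force": force on a finger pad.
Only numpy, scipy, OpenCV 4.12 (cv2) and the standard library are available. Lean on these libraries where they do the work, as an engineer would, in place of code of your own. Each camera call takes 0.05 s, during which the arm holds its last target. There are 200 camera calls.

## Working session

There is one attempt and no reset: what is moved stays moved. The work goes in short steps, Python scripts to look and compute and a tool call to move; the robot and the scene stay as the last step left them, time stands still between calls to the robot, and variables do not carry over. Pictures are saved under pics/ and viewed, at most 10 in all, crops included, and the job is handed in when it is done.

Besides the shell and the picture viewer there is one more tool, called in YAML: its name, and indented under it one key for each argument. send_rows: Moves the arm, as the interface text tells. Its arguments: {"type":"object","properties":{"series":{"type":"array","items":{"type":"object","properties":{"ax":{"type":"number"},"ay":{"type":"number"},"az":{"type":"number"},"dx":{"type":"number"},"dy":{"type":"number"},"dz":{"type":"number"},"hand":{"type":"number"}}}}},"required":["series"]}

```bash
mkdir -p pics; ls
python3 - <<'E'
from cell import *
import cv2,numpy as np
s=read_state();print(s)
a=[]
for n in("scene","top"):
    d=get_image(n);np.savez(f"pics/{n}0.npz",**d);cv2.imwrite(f"pics/{n}0.png",np.array(d["pixels"])[:,:,::-1]);print(n,d["mtx"],d["k1"],d["R"],d["t"])
E
```

```text
pics
{'clock': 0.0, 'qpos': array([ 1.28419586,  0.62932454,  0.03844148,  1.5183613 , -0.02704477,
        0.99628233, -0.02001533]), 'qd': array([ 0.00238559, -0.00099896,  0.00072103,  0.00135942, -0.00054698,
        0.00070013,  0.00167617]), 'tau': array([-9.20034690e-04, -5.63397789e+01,  1.22621600e+00, -1.93447548e+01,
        1.11136684e-02,  1.05830067e-02, -2.27197887e-06]), 'eef_pos': array([ 142.26423066, -633.61109115,  230.40519345]), 'tool_rot': array([-3.13973449e+00, -1.45978828e-05,  2.20761297e-01]), 'force': array([-0.08710506, -0.11788937, -0.35266377]), 'torque': array([-0.00312655,  0.04311693, -0.00318029]), 'gripper_force': 0.0, 'width': 85.51273848997944}
scene [[355.66807789   0.         252.60156427]
 [  0.         355.66807789 190.34317726]
 [  0.           0.           1.        ]] -0.06169522714184934 [[ 0.62746397 -0.77839907  0.01959212]
 [-0.33444547 -0.29214682 -0.8959891 ]
 [ 0.70316086  0.55564838 -0.44364365]] [-337.40460989  279.34752232  526.24229215]
top [[438.00176581   0.         251.74624474]
 [  0.         438.00176581 196.57366003]
 [  0.           0.           1.        ]] 0.001517951582005995 [[-9.97305984e-04 -9.99507582e-01 -3.13623927e-02]
 [-9.90633350e-01  5.26986514e-03 -1.36447038e-01]
 [ 1.36545125e-01  3.09325527e-02 -9.90150800e-01]] [  25.00787296  530.60796793 1206.93053886]
```

View pics/scene0.png

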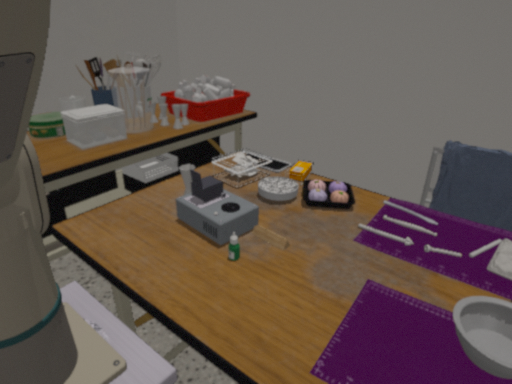

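View pics/top0.png

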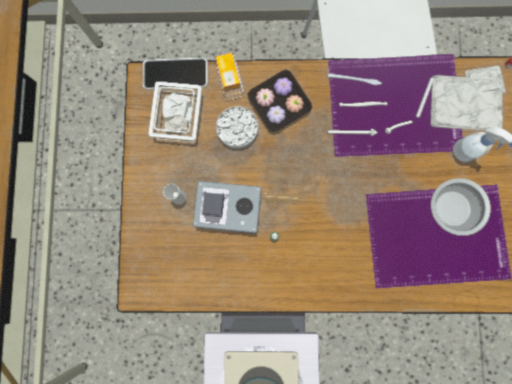

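The scene view shows the grey box (about 217,212) with dark guard (207,186), jigger left (188,178), and bottle (234,247). In the top view the box top spans about (196,183)–(260,234), with guard (213,206), outlet (244,206), jigger (173,193), bottle (274,237) and stick (282,197).

```bash
cat > h.py <<'E'
import numpy as np,cv2
from scipy.spatial.transform import Rotation as Ro
def ray(d,uv):
    p=cv2.undistortPoints(np.array([[uv]],float),d["mtx"],np.array([float(d["k1"]),0,0,0]))[0,0] 
    R=np.array(d["R"]);c=-R.T@d["t"];return c,R.T@np.array([p[0],p[1],1])
def onz(d,uv,z):
    c,r=ray(d,uv);return c+r*(z-c[2])/r[2]
def proj(d,X):
    return cv2.projectPoints(np.array(X,float).reshape(-1,1,3),cv2.Rodrigues(np.array(d["R"]))[0],np.array(d["t"],float),d["mtx"],np.array([float(d["k1"]),0,0,0]))[0][:,0]
E
python3 - <<'E'
from h import *
d=dict(np.load("pics/top0.npz"));im=d["pixels"]
hsv=cv2.cvtColor(im,cv2.COLOR_RGB2HSV)
print(im[190,235],im[225,240],im[206,213],im[206,244],im[231,225],im[240,225])
i=im.astype(int)
m=((i[:,:,2]>=i[:,:,0]-2)).astype(np.uint8)
m[:178]=0;m[242:]=0;m[:,:188]=0;m[:,268:]=0
m=cv2.morphologyEx(m,cv2.MORPH_CLOSE,np.ones((5,5)))
m=cv2.morphologyEx(m,cv2.MORPH_OPEN,np.ones((5,5)))
c=max(cv2.findContours(m,0,1)[0],key=cv2.contourArea)
P=np.array([onz(d,p,64)[:2] for p in c[:,0].astype(float)],np.float32)
r=cv2.minAreaRect(P);print(r,cv2.boxPoints(r))
a=cv2.resize(im[170:250,155:290],None,fx=4,fy=4,interpolation=cv2.INTER_CUBIC)
e=dict(np.load("pics/scene0.npz"))["pixels"][150:270,160:300]
e=cv2.resize(e,None,fx=4,fy=4,interpolation=cv2.INTER_CUBIC)
cv2.imwrite("pics/c0.png",a[:,:,::-1]);cv2.imwrite("pics/c1.png",e[:,:,::-1])
E
```

```text
[166 174 178] [169 178 179] [112 114 119] [78 77 78] [103  90  76] [167 131  89]
((499.33294677734375, 91.95758819580078), (177.3197784423828, 128.91566467285156), 84.1466293334961) [[426.16937    10.333557 ]
 [554.4129     -2.8136444]
 [572.4965    173.58162  ]
 [444.253     186.72882  ]]
```

View pics/c0.png

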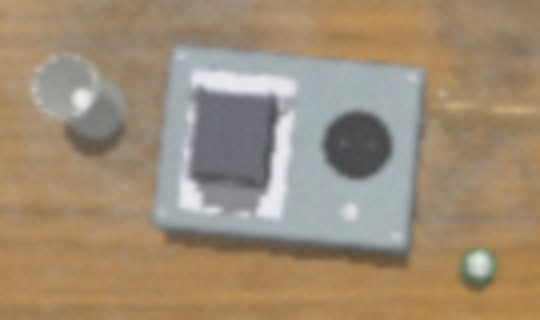

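View pics/c1.png

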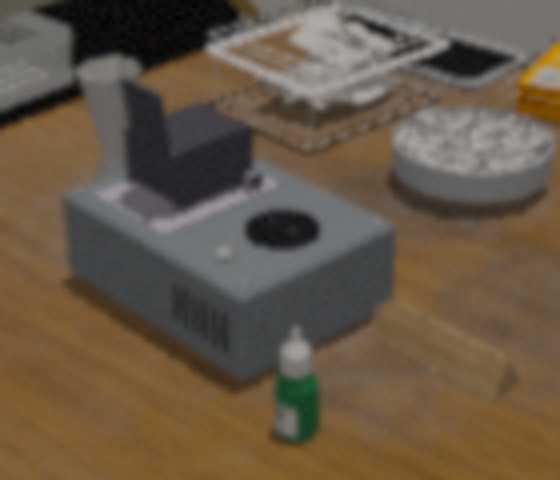

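Run:
```python
from h import *
np.set_printoptions(precision=1,suppress=True)
d=dict(np.load("pics/top0.npz"));e=dict(np.load("pics/scene0.npz"))
for q in(d,e): print("cam",-q["R"].T@q["t"], "tcp",proj(q,[[142.4,-634.2,231.3],[0,0,0],[142.4,-634.2,400]]))
B=np.array([499.3,92,0]);y=-.1024
R=Ro.from_euler('z',y).as_matrix()
def W(x,yy,z):return B+R@[x,yy,z]
o=onz(d,(244.25,206.25),65);print("outlet in box",R.T@(o-B))
o=onz(d,(155+348/4,170+211/4),66);print("lamp",R.T@(o-B))
print("tab proj", proj(d,[W(-36,35,148),W(-36,15,148),W(-36,55,148),W(-36,35,108)]),proj(e,[W(-36,15,148),W(-36,55,148)]))
print("tab scene crop px",(proj(e,[W(-36,15,148),W(-36,55,148),W(-65,-90,64),W(65,-90,64),W(-65,90,64)])-[160,150])*4)
print("guard crop top",(proj(d,[W(-36,55,148),W(-36,15,148),W(28,61,108),W(28,9,108)])-[155,170])*4)
print("jig",onz(d,(155+92/4,170+138/4),0),onz(d,(155+66/4,170+85/4),108),"bottle",onz(d,(155+478/4,170+265/4),68))
```

```text
cam [ 360.9  -15.1 1268.2] tcp [[543.9 355.6]
 [260.8 389.2]
 [601.3 376. ]]
cam [ -64.9 -473.4  490.4] tcp [[655.5 528.2]
 [ 34.3 371.1]
 [768.  309.5]]
outlet in box [  5.6 -48.4  65. ]
lamp [-40.6 -47.1  66. ]
tab proj [[208.8 215.4]
 [216.5 216.1]
 [201.2 214.6]
 [210.8 216.8]] [[198.7 173.2]
 [188.8 168.4]]
tab scene crop px [[154.9  92.6]
 [115.1  73.5]
 [235.2 297.9]
 [394.8 221.9]
 [ 53.8 190.2]]
guard crop top [[184.6 178.4]
 [246.1 184.5]
 [195.5  88.8]
 [272.3  96.2]]
jig [513.4 240.9   0. ] [536.5 237.5 108. ] bottle [416.8 -39.7  68. ]
```

send_rows:
  series:
    - {"dx": 3.3, "dy": -3.2, "az": 0.032, "hand": 1}
    - {"dx": 6.7, "dy": -6.4, "az": 0.064, "hand": 1}
    - {"dx": 10, "dy": -9.6, "az": 0.096, "hand": 1}
    - {"dx": 13.4, "dy": -12.7, "az": 0.13, "hand": 1}
    - {"dx": 16.8, "dy": -15.9, "az": 0.16, "hand": 1}
    - {"dx": 20.1, "dy": -19.1, "az": 0.193, "hand": 1}
    - {"dx": 23.5, "dy": -22.3, "az": 0.226, "hand": 1}
    - {"dx": 26.8, "dy": -25.5, "az": 0.258, "hand": 1}
    - {"dx": 30.2, "dy": -28.7, "az": 0.29, "hand": 1}
    - {"dx": 33.5, "dy": -31.8, "az": 0.323, "hand": 1}

```text
invalid input at $.series[0]: expected keys ax, ay, az, dx, dy, dz, hand
```

send_rows:
  series:
    - {"ax": 0, "ay": 0, "dz": 0, "dx": 3.3, "dy": -3.2, "az": 0.032, "hand": 1}
    - {"ax": 0, "ay": 0, "dz": 0, "dx": 6.7, "dy": -6.4, "az": 0.064, "hand": 1}
    - {"ax": 0, "ay": 0, "dz": 0, "dx": 10, "dy": -9.6, "az": 0.096, "hand": 1}
    - {"ax": 0, "ay": 0, "dz": 0, "dx": 13.4, "dy": -12.7, "az": 0.13, "hand": 1}
    - {"ax": 0, "ay": 0, "dz": 0, "dx": 16.8, "dy": -15.9, "az": 0.16, "hand": 1}
    - {"ax": 0, "ay": 0, "dz": 0, "dx": 20.1, "dy": -19.1, "az": 0.193, "hand": 1}
    - {"ax": 0, "ay": 0, "dz": 0, "dx": 23.5, "dy": -22.3, "az": 0.226, "hand": 1}
    - {"ax": 0, "ay": 0, "dz": 0, "dx": 26.8, "dy": -25.5, "az": 0.258, "hand": 1}
    - {"ax": 0, "ay": 0, "dz": 0, "dx": 30.2, "dy": -28.7, "az": 0.29, "hand": 1}
    - {"ax": 0, "ay": 0, "dz": 0, "dx": 33.5, "dy": -31.8, "az": 0.323, "hand": 1}

```text
clock: 1.1
eef_pos: [400.3, -248.7, 231.2]
tool_rot: [-3.141, 0.0, -0.103]
force: [-0.1, -0.1, 0.1]
width: 0.5
gripper_force: 0.0
```

send_rows:
  series:
    - {"ax": 0, "ay": 0, "az": 0, "dx": -0.1, "dy": -4, "dz": 0, "hand": 1}
    - {"ax": 0, "ay": 0, "az": 0, "dx": -0.2, "dy": -8, "dz": 0, "hand": 1}
    - {"ax": 0, "ay": 0, "az": 0, "dx": -0.3, "dy": -12.4, "dz": 0, "hand": 1}
    - {"ax": 0, "ay": 0, "az": 0, "dx": -0.4, "dy": -17, "dz": 0, "hand": 1}
    - {"ax": 0, "ay": 0, "az": 0, "dx": -0.5, "dy": -21.4, "dz": 0, "hand": 1}
    - {"ax": 0, "ay": 0, "az": 0, "dx": -0.6, "dy": -26, "dz": 0, "hand": 1}
    - {"ax": 0, "ay": 0, "az": 0, "dx": -0.7, "dy": -30, "dz": 1, "hand": 1}
    - {"ax": 0, "ay": 0, "az": 0, "dx": -0.8, "dy": -34, "dz": 2, "hand": 1}
    - {"ax": 0, "ay": 0, "az": 0, "dx": -0.8, "dy": -37, "dz": 3, "hand": 1}
    - {"ax": 0, "ay": 0, "az": 0, "dx": -0.8, "dy": -38.4, "dz": 3.1, "hand": 1}

```text
clock: 2.1
eef_pos: [430.0, 135.1, 199.3]
tool_rot: [-3.141, 0.002, -0.098]
force: [-0.0, -1.0, -0.6]
width: 0.1
gripper_force: 0.0
```

Run:
```python
from cell import *
import cv2,numpy as np
print(read_state()["eef_pos"],read_state()["force"])
d=get_image("scene")["pixels"];t=get_image("top")["pixels"]
a=cv2.resize(d[90:270,130:310],(600,600)[0:2],interpolation=cv2.INTER_CUBIC)
cv2.imwrite("pics/s1.png",a[:,:,::-1])
```

```text
[429.97609149 135.09822954 199.27736221] [-0.03584881 -0.96987662 -0.64506054]
```

View pics/s1.png

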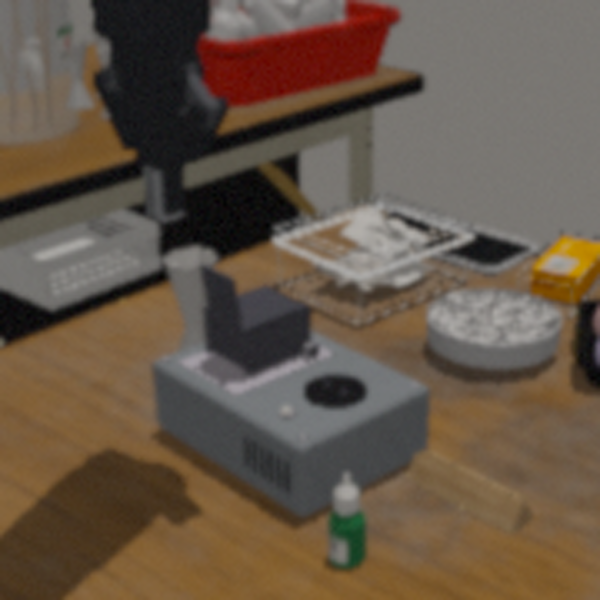

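The closed fingertips (165,215 in the crop) hover in front of the tab (220,295), clear of everything. Descending in front of the tab.

send_rows:
  series:
    - {"ax": 0, "ay": 0, "az": 0, "dx": 0, "dy": 0, "dz": 2, "hand": 1}
    - {"ax": 0, "ay": 0, "az": 0, "dx": 0, "dy": 0, "dz": 4, "hand": 1}
    - {"ax": 0, "ay": 0, "az": 0, "dx": 0, "dy": 0, "dz": 6, "hand": 1}
    - {"ax": 0, "ay": 0, "az": 0, "dx": 0, "dy": 0, "dz": 7, "hand": 1}
    - {"ax": 0, "ay": 0, "az": 0, "dx": 0.5, "dy": 0, "dz": 7, "hand": 1}
    - {"ax": 0, "ay": 0, "az": 0, "dx": 1, "dy": 0, "dz": 7, "hand": 1}
    - {"ax": 0, "ay": 0, "az": 0, "dx": 1.4, "dy": 0, "dz": 7, "hand": 1}
    - {"ax": 0, "ay": 0, "az": 0, "dx": 1.7, "dy": 0, "dz": 7, "hand": 1}
    - {"ax": 0, "ay": 0, "az": 0, "dx": 2, "dy": 0, "dz": 7, "hand": 1}
    - {"ax": 0, "ay": 0, "az": 0, "dx": 2, "dy": 0, "dz": 7, "hand": 1}

```text
clock: 3.2
eef_pos: [451.4, 130.2, 130.6]
tool_rot: [-3.141, -0.001, -0.102]
force: [-0.5, -0.6, 0.2]
width: 0.1
gripper_force: 0.0
```

send_rows:
  series:
    - {"ax": 0, "ay": 0, "az": 0, "dx": 0.2, "dy": 0, "dz": 0, "hand": 1}
    - {"ax": 0, "ay": 0, "az": 0, "dx": 0.4, "dy": 0, "dz": -0.1, "hand": 1}
    - {"ax": 0, "ay": 0, "az": 0, "dx": 0.7, "dy": 0, "dz": -0.3, "hand": 1}
    - {"ax": 0, "ay": 0, "az": 0, "dx": 1, "dy": 0, "dz": -0.6, "hand": 1}
    - {"ax": 0, "ay": 0, "az": 0, "dx": 1.4, "dy": 0, "dz": -0.9, "hand": 1}
    - {"ax": 0, "ay": 0, "az": 0, "dx": 1.7, "dy": 0, "dz": -1.2, "hand": 1}
    - {"ax": 0, "ay": 0, "az": 0, "dx": 2.1, "dy": 0, "dz": -1.5, "hand": 1}
    - {"ax": 0, "ay": 0, "az": 0, "dx": 2.4, "dy": 0, "dz": -1.7, "hand": 1}
    - {"ax": 0, "ay": 0, "az": 0, "dx": 2.8, "dy": 0, "dz": -1.9, "hand": 1}
    - {"ax": 0, "ay": 0, "az": 0, "dx": 3.2, "dy": 0, "dz": -2.1, "hand": 1}

```text
clock: 4.2
eef_pos: [482.8, 126.9, 151.5]
tool_rot: [-3.142, 0.0, -0.102]
force: [-0.7, -0.7, 0.0]
width: 0.2
gripper_force: 0.3
```

Run:
```python
from cell import *
import cv2,numpy as np
print(read_state()["eef_pos"],read_state()["force"])
d=get_image("scene")["pixels"]
a=cv2.resize(d[90:270,130:310],(600,600),interpolation=cv2.INTER_CUBIC)
cv2.imwrite("pics/s2.png",a[:,:,::-1])
```

```text
[482.84927681 126.88512385 151.50558094] [-0.71713132 -0.70861612  0.00124155]
```

View pics/s2.png

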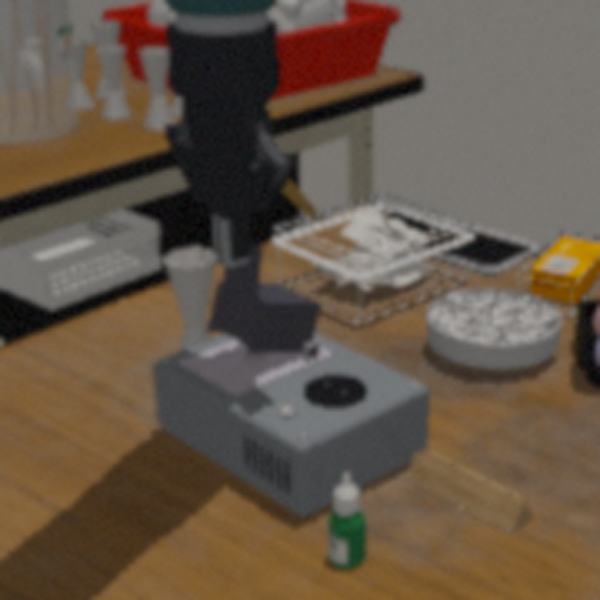

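The guard is partly raised with the fingertips (235,260) against its tab (235,300), box undisturbed. Continuing the arc.

send_rows:
  series:
    - {"ax": 0, "ay": 0, "az": 0, "dx": 0.8, "dy": 0, "dz": -0.3, "hand": 1}
    - {"ax": 0, "ay": 0, "az": 0, "dx": 1.6, "dy": 0, "dz": -0.6, "hand": 1}
    - {"ax": 0, "ay": 0, "az": 0, "dx": 2.5, "dy": 0, "dz": -0.8, "hand": 1}
    - {"ax": 0, "ay": 0, "az": 0, "dx": 3.4, "dy": 0, "dz": -0.85, "hand": 1}
    - {"ax": 0, "ay": 0, "az": 0, "dx": 4.2, "dy": 0, "dz": -0.85, "hand": 1}
    - {"ax": 0, "ay": 0, "az": 0, "dx": 5.1, "dy": 0, "dz": -0.75, "hand": 1}
    - {"ax": 0, "ay": 0, "az": 0, "dx": 6, "dy": 0, "dz": -0.6, "hand": 1}
    - {"ax": 0, "ay": 0, "az": 0, "dx": 6.8, "dy": 0, "dz": -0.3, "hand": 1}
    - {"ax": 0, "ay": 0, "az": 0, "dx": 7, "dy": 0, "dz": -0.3, "hand": 1}
    - {"ax": 0, "ay": 0, "az": 0, "dx": 7, "dy": 0, "dz": -0.3, "hand": 1}

```text
clock: 5.25
eef_pos: [552.3, 119.6, 154.0]
tool_rot: [3.141, 0.001, -0.102]
force: [0.5, 0.5, 0.0]
width: 0.1
gripper_force: 0.0
```

Run:
```python
from cell import *
import cv2,numpy as np
print(read_state()["eef_pos"],read_state()["force"])
d=get_image("scene")["pixels"]
a=cv2.resize(d[90:270,130:310],(600,600),interpolation=cv2.INTER_CUBIC)
cv2.imwrite("pics/s3.png",a[:,:,::-1])
```

```text
[552.25068774 119.6435426  153.96349278] [0.54077324 0.4646247  0.00539918]
```

View pics/s3.png

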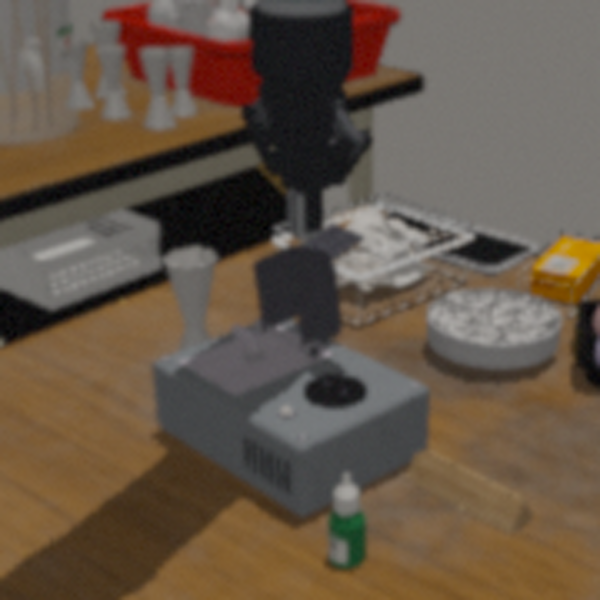

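Guard is fully open (cap upright at 300,295, tab horizontal at 330,240); the toggle is visible near (255,345), leaning forward. Moving in front of the toggle.

send_rows:
  series:
    - {"ax": 0, "ay": 0, "az": 0, "dx": -0.5, "dy": 0, "dz": -2, "hand": 1}
    - {"ax": 0, "ay": 0, "az": 0, "dx": -3.5, "dy": 0, "dz": -2, "hand": 1}
    - {"ax": 0, "ay": 0, "az": 0, "dx": -7, "dy": 0, "dz": -2, "hand": 1}
    - {"ax": 0, "ay": 0, "az": 0, "dx": -9.5, "dy": 0, "dz": -2, "hand": 1}
    - {"ax": 0, "ay": 0, "az": 0, "dx": -9.5, "dy": 0, "dz": 0, "hand": 1}
    - {"ax": 0, "ay": 0, "az": 0, "dx": -9.5, "dy": 0, "dz": 2, "hand": 1}
    - {"ax": 0, "ay": 0, "az": 0, "dx": -9.5, "dy": 0, "dz": 4, "hand": 1}
    - {"ax": 0, "ay": 0, "az": 0, "dx": -9.5, "dy": 0, "dz": 6, "hand": 1}
    - {"ax": 0, "ay": 0, "az": 0, "dx": -9.5, "dy": 0, "dz": 7, "hand": 1}
    - {"ax": 0, "ay": 0, "az": 0, "dx": -9.5, "dy": 0, "dz": 7, "hand": 1}

```text
clock: 6.3
eef_pos: [456.7, 129.3, 83.5]
tool_rot: [3.141, 0.002, -0.102]
force: [-0.4, 0.3, -0.2]
width: 0.0
gripper_force: 0.0
```

send_rows:
  series:
    - {"ax": 0, "ay": 0, "az": 0, "dx": 0.5, "dy": 0, "dz": 0, "hand": 1}
    - {"ax": 0, "ay": 0, "az": 0, "dx": 0.9, "dy": 0, "dz": 0, "hand": 1}
    - {"ax": 0, "ay": 0, "az": 0, "dx": 1.3, "dy": 0, "dz": 0, "hand": 1}
    - {"ax": 0, "ay": 0, "az": 0, "dx": 1.6, "dy": 0, "dz": 0, "hand": 1}
    - {"ax": 0, "ay": 0, "az": 0, "dx": 1.9, "dy": 0, "dz": 0, "hand": 1}
    - {"ax": 0, "ay": 0, "az": 0, "dx": 2.2, "dy": 0, "dz": 0, "hand": 1}
    - {"ax": 0, "ay": 0, "az": 0, "dx": 2.5, "dy": 0, "dz": 0, "hand": 1}
    - {"ax": 0, "ay": 0, "az": 0, "dx": 2.8, "dy": 0, "dz": 0, "hand": 1}
    - {"ax": 0, "ay": 0, "az": 0, "dx": 3.1, "dy": 0, "dz": 0, "hand": 1}
    - {"ax": 0, "ay": 0, "az": 0, "dx": 3.1, "dy": 0, "dz": 0, "hand": 1}

```text
clock: 7.3
eef_pos: [489.2, 126.2, 84.3]
tool_rot: [-3.141, -0.001, -0.103]
force: [-0.1, 0.3, -0.6]
width: 0.4
gripper_force: 0.0
```

send_rows:
  series:
    - {"ax": 0, "ay": 0, "az": 0, "dx": 0, "dy": 0, "dz": 0, "hand": 1}
    - {"ax": 0, "ay": 0, "az": 0, "dx": -1, "dy": 0, "dz": 0, "hand": 1}
    - {"ax": 0, "ay": 0, "az": 0, "dx": -2, "dy": 0, "dz": -1, "hand": 1}
    - {"ax": 0, "ay": 0, "az": 0, "dx": -3, "dy": 0, "dz": -4, "hand": 1}
    - {"ax": 0, "ay": 0, "az": 0, "dx": -3, "dy": 0, "dz": -8, "hand": 1}
    - {"ax": 0, "ay": 0, "az": 0, "dx": -3, "dy": 0, "dz": -11, "hand": 1}
    - {"ax": 0, "ay": 0, "az": 0, "dx": -3, "dy": 0, "dz": -12, "hand": 1}

```text
clock: 8.0
eef_pos: [459.1, 130.1, 207.7]
tool_rot: [-3.139, -0.005, -0.102]
force: [0.1, -0.2, -0.0]
width: 0.0
gripper_force: 0.0
```

Run:
```python
from cell import *
import cv2,numpy as np
print(read_state()["eef_pos"],read_state()["force"])
d=get_image("scene")["pixels"]
a=cv2.resize(d[150:250,160:280],(720,600),interpolation=cv2.INTER_CUBIC)
cv2.imwrite("pics/s4.png",a[:,:,::-1])
```

```text
[459.08079865 130.06255265 207.68251378] [ 0.09968163 -0.18192444 -0.0466049 ]
```

View pics/s4.png

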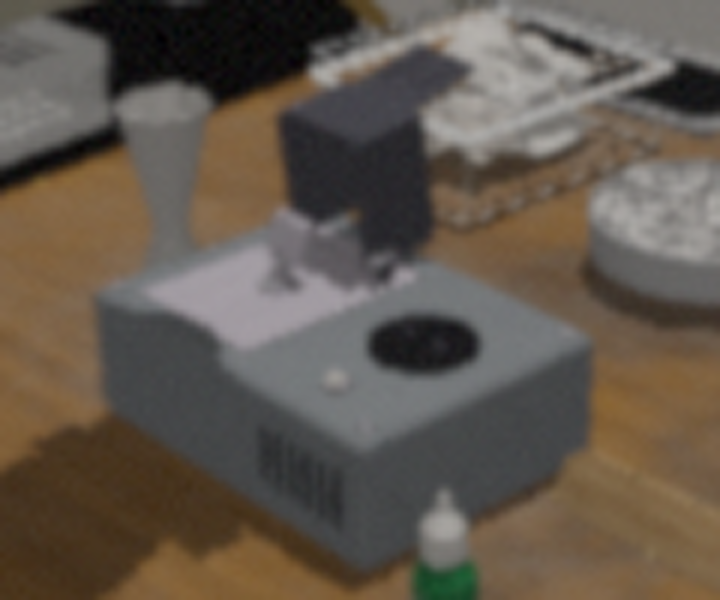

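The box is in place and the guard open; the toggle (base about 280,280, top 290,235) seems to lean back. Checking against its predicted projection.

Run:
```python
from h import *
e=dict(np.load("pics/scene0.npz"));B=np.array([499.3,92,0]);R=Ro.from_euler('z',-.1024).as_matrix()
for n,p in dict(piv=(-5,35,64),off=(-16,35,94),on=(6,35,94),tab=(96,35,145)).items():
    print(n,(proj(e,B+R@np.array(p))-[160,150])*6)
```

```text
piv [[270.57964537 284.48228727]]
off [[247.19099837 229.56936649]]
on [[288.04881572 214.19314905]]
tab [[442.68738469  51.05911402]]
```

Toggle matches the "on" position (with the same ~10 px offset the box corners show). Going over and behind the guard tab.

send_rows:
  series:
    - {"ax": 0, "ay": 0, "az": 0, "dx": 3, "dy": 0, "dz": 0, "hand": 1}
    - {"ax": 0, "ay": 0, "az": 0, "dx": 7, "dy": 0, "dz": 0, "hand": 1}
    - {"ax": 0, "ay": 0, "az": 0, "dx": 11, "dy": 0, "dz": 0, "hand": 1}
    - {"ax": 0, "ay": 0, "az": 0, "dx": 15, "dy": 0, "dz": 0, "hand": 1}
    - {"ax": 0, "ay": 0, "az": 0, "dx": 16.6, "dy": 0, "dz": 0, "hand": 1}
    - {"ax": 0, "ay": 0, "az": 0, "dx": 16.6, "dy": 0, "dz": 2, "hand": 1}
    - {"ax": 0, "ay": 0, "az": 0, "dx": 16.6, "dy": 0, "dz": 4.5, "hand": 1}
    - {"ax": 0, "ay": 0, "az": 0, "dx": 16.6, "dy": 0, "dz": 6.5, "hand": 1}
    - {"ax": 0, "ay": 0, "az": 0, "dx": 16.6, "dy": 0, "dz": 7.6, "hand": 1}
    - {"ax": 0, "ay": 0, "az": 0, "dx": 16.6, "dy": 0, "dz": 7.6, "hand": 1}

```text
clock: 9.05
eef_pos: [621.7, 112.2, 125.8]
tool_rot: [3.14, 0.005, -0.102]
force: [0.3, -0.1, -0.5]
width: 0.0
gripper_force: 0.0
```

Run:
```python
from cell import *
import cv2,numpy as np
print(read_state()["eef_pos"],read_state()["force"])
d=get_image("scene")["pixels"]
a=cv2.resize(d[90:240,150:300],(600,600),interpolation=cv2.INTER_CUBIC)
cv2.imwrite("pics/s5.png",a[:,:,::-1])
```

```text
[621.6804461  112.22088546 125.78841655] [ 0.25451171 -0.07397344 -0.45803335]
```

View pics/s5.png

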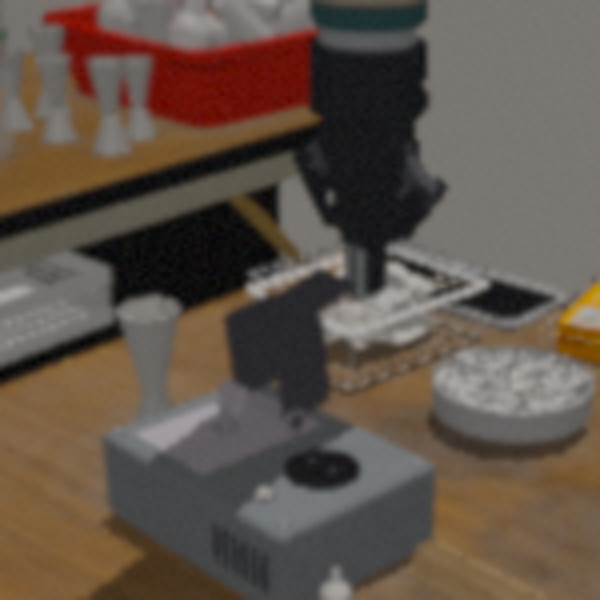

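Fingertips (365,285) hang behind the tab end (345,285), box unmoved. Pushing forward along the arc.

send_rows:
  series:
    - {"ax": 0, "ay": 0, "az": 0, "dx": -0.6, "dy": 0, "dz": 0, "hand": 1}
    - {"ax": 0, "ay": 0, "az": 0, "dx": -1.1, "dy": 0, "dz": 0, "hand": 1}
    - {"ax": 0, "ay": 0, "az": 0, "dx": -1.5, "dy": 0, "dz": -0.2, "hand": 1}
    - {"ax": 0, "ay": 0, "az": 0, "dx": -2.1, "dy": 0, "dz": -0.6, "hand": 1}
    - {"ax": 0, "ay": 0, "az": 0, "dx": -2.9, "dy": 0, "dz": -1.2, "hand": 1}
    - {"ax": 0, "ay": 0, "az": 0, "dx": -3.7, "dy": 0, "dz": -1.6, "hand": 1}
    - {"ax": 0, "ay": 0, "az": 0, "dx": -4.6, "dy": 0, "dz": -2, "hand": 1}
    - {"ax": 0, "ay": 0, "az": 0, "dx": -5.5, "dy": 0, "dz": -2.3, "hand": 1}
    - {"ax": 0, "ay": 0, "az": 0, "dx": -6.5, "dy": 0, "dz": -2.5, "hand": 1}
    - {"ax": 0, "ay": 0, "az": 0, "dx": -7.5, "dy": 0, "dz": -2.6, "hand": 1}

```text
clock: 10.1
eef_pos: [548.3, 120.2, 154.6]
tool_rot: [-3.142, -0.0, -0.102]
force: [0.5, 0.6, 0.0]
width: 0.0
gripper_force: 0.0
```

send_rows:
  series:
    - {"ax": 0, "ay": 0, "az": 0, "dx": -0.5, "dy": 0, "dz": 0, "hand": 1}
    - {"ax": 0, "ay": 0, "az": 0, "dx": -0.5, "dy": 0, "dz": 0, "hand": 1}
    - {"ax": 0, "ay": 0, "az": 0, "dx": -0.5, "dy": 0, "dz": 0, "hand": 1}
    - {"ax": 0, "ay": 0, "az": 0, "dx": 0, "dy": 0, "dz": -3, "hand": 1}
    - {"ax": 0, "ay": 0, "az": 0, "dx": 2, "dy": 0, "dz": -7, "hand": 1}
    - {"ax": 0, "ay": 0, "az": 0, "dx": 4, "dy": 0, "dz": -9, "hand": 1}
    - {"ax": 0, "ay": 0, "az": 0, "dx": 4, "dy": 0, "dz": -9, "hand": 1}
    - {"ax": 0, "ay": 0, "az": 0, "dx": 4, "dy": 0, "dz": -9, "hand": 1}

```text
clock: 10.9
eef_pos: [588.9, 115.7, 243.8]
tool_rot: [3.141, 0.001, -0.103]
force: [-0.6, -0.7, -0.5]
width: -0.1
gripper_force: 0.0
```

Run:
```python
from cell import *
import cv2,numpy as np
print(read_state()["eef_pos"],read_state()["force"])
d=get_image("scene")["pixels"]
a=cv2.resize(d[120:270,150:300],(600,600),interpolation=cv2.INTER_CUBIC)
cv2.imwrite("pics/s6.png",a[:,:,::-1])
```

```text
[588.88118503 115.71413324 243.8404105 ] [-0.6105367  -0.70380852 -0.51407216]
```

View pics/s6.png

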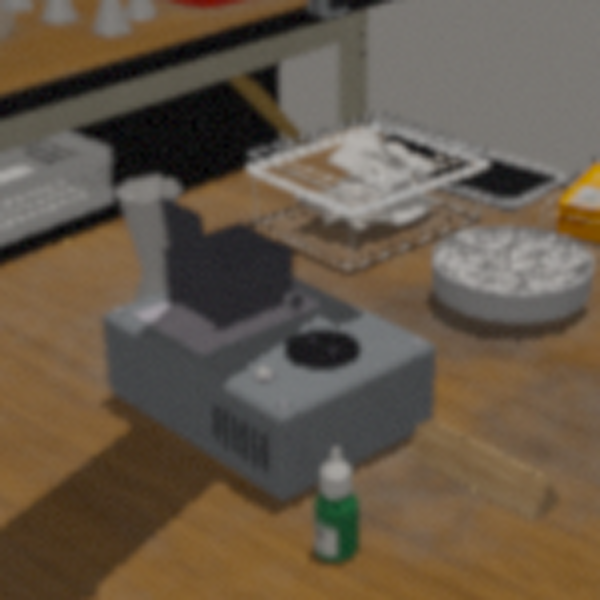

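The guard is shut again (tab top-left corner at the same pixel as at the start, 191,170), the arm is clear, and box and bystanders are in place.

```bash
python3 -c "
from cell import *
print(finish_job())"
```

```text
the job is handed in; nothing more can be done
None
```

I opened the guard, pushed the toggle over to on, tipped the guard shut again and handed the job in at about 11 s; the last pictures showed the guard closed and the box and bystanders unmoved, but the judge's verdict was not reported back.

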